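# Jack the gauge platform up by three clicks

## Task

Raise the test gauge by exactly three clicks of its ratchet stand: press down the red pad of the lever, so that the toothed column under the gauge rises and the brass pawl snaps in beneath three more teeth, no fewer and no more. Then let the lever come back up, so that the column rests on the pawl three teeth (30 mm) higher than it stood, and leave the loose things around it where they are.

Things in the scene. Friction and masses are not known exactly. Their poses are not given: they have to be found in the camera images.
- riser (a joint): Height of the toothed column with platform and gauge (m), 0 = lowest, stop at 0.068; moves about 0.52 kg straight up. It rises freely; let down, it sinks until a tooth rests on the pawl: at 0, 0.01, 0.02 and so on to 0.06, to 1 mm. Starts at 0, 0.01 or 0.02. The pawl clicks in beneath a tooth within 1.5 mm of these values: lift to 1 to 7 mm above the wanted value, then let down.
- lift_lever (a joint): Angle q of the see-saw lever (rad): 0 = at rest, pad up; grows as the pad goes down; stop 0.82. Pivot along the stand's x, 85 mm up, 90 mm to the -y side of the column. A roller on its 90 mm short arm lifts the column's foot from below, unfastened, to about 0.038 + 0.090 sin(q - 0.448) m. A spring returns it to 0 when let go. Pressing takes about 1 N free, 3 to 7 N lifting.
- pad_top (a point): Centre of the upper face of the red press pad (60 mm along the pivot, 46 mm along the lever, 12 mm thick) on the lever's long arm, 150 mm from the pivot and 10 mm above the arm's centre line. Moves in an arc: about 159 mm above the worktop at rest; while lifting, 101 mm with the column at 0.034, 85 mm at 0.044, 68 mm at 0.054. At rest it slopes 0.448 rad, outer edge up; level at lever angle 0.448.
- platform_top (a point): Centre of the top of the aluminium platform (125 x 95 mm) on the column, with a small white pressure gauge fastened on it, lying on its back (33 mm high); 184 mm above the worktop with the column at 0. The column is a 28 x 20 mm bar; on its front are seven dark teeth, 10 mm apart, each 24 mm wide, 3 mm high, 5 mm deep.
- pawl (a joint): Travel of the brass pawl bolt (m) towards the stand's -x: 0 = in, beneath a tooth; a passing tooth pushes its bevelled nose out by about 0.005, then it snaps back to 0 with a spring. Its flat top, on which the teeth rest, is 132 mm above the worktop.
- ratchet_stand: Grey stand screwed to the worktop; its base plate is 100 mm (x) by 205 mm (y). Origin on the worktop below the column's axis; z up, lever and red pad towards -y, pawl and teeth on the -x side.
- oil_bottle_mid (a point): Amber oil bottle with a red spout, 35 mm across and 112 mm high, standing loose; point half-way up.
- weight_100_mid (a point): Steel weight with a button top, 26 mm across and 43 mm high, standing loose; point half-way up.
- ptfe_reel_mid (a point): Blue and white tape reel, 50 mm across and 17 mm high, lying loose; point half-way up.
- adapter_m20_mid (a point): Brass threaded adapter with a hexagon, 24 x 45 x 21 mm, lying loose; point half-way up.

How it is judged:
By the outcome, as a careful person would: the job done as asked, in the order asked, and still so for the second after the job is handed in, with the robot touching nothing.
It also fails if it takes over 42 s, if anything falls off the work surface, if the arm or the gripper's body presses on something with over 40 N, if the wrist force passes 120 N, or if a joint passes its speed limit or range.

## Robot

A 6-joint arm with a two-finger parallel gripper is mounted at the origin on a cart in front of the work surface, level with it; the furniture and walls round the work are solid. World frame = base frame: x ahead of the robot, y to its left, z up, the work surface at z = 0. Lengths are in m, angles in rad, forces in N, time in s.
With the tool pointing down it reaches from about 0.425 to 0.95 m from the base axis. Payload 3.5 kg.
Tool frame: the origin (TCP) lies at the very end of the fingers, on their centre line; the grasp point (between the pads) lies ctrl.tcp_to_grasp behind it (ctrl.tcp_to_grasp is the distance from the TCP to the grasp point, in m); z points along the fingers, y is the line along which they close (so a half turn about z gives the same grasp; the last joint's range is limited). The gripper opens to 85 mm and grips with 20 to 120 N. Pads are 22 mm wide; open, the fingers measure 114 mm over their backs; the gripper's body (76 mm by 85 mm) begins 54 mm behind the grasp point. The pads swing forward as they close: fully open they stand 13 mm farther back than shut.
Start: joints at [0.956, 0.286, 1.577, -0, 1.279, -0.15], TCP at [0.303, 0.603, 0.231] pointing down, gripper open.
Joint ranges: [-2.77, 2.77], [-0.9, 2.22], [0.21, 2.48], [-1.53, 4.67], [0.24, 2.81], [-2.84, 2.84]. Speed limits (rad/s): [2.79, 2.79, 3.14, 3.14, 3.14, 3.14].

## Interface

Orientations are given as a unit quaternion [x, y, z, w].
In Python, from plant import ctrl gives the robot as it stands.
- The arm moves only by the shell command python3 -m inch 'ROWS' [FORCE]. ROWS is JSON, a list of rows, each an object with "slide": the shift along the tool's x, y, z in cm, a list of three; "turn": the turn about the tool's z in rad; "grip": the finger opening in cm, from 0 to 8.54. A call has 1 to 20 rows; each row is the pose to reach, as a shift and turn from the pose commanded when the call began, along the tool's axes at that moment; what a row does not reach only later rows make up. A row lasts 1/10 s, in which the tool goes at most 50 mm and 8.59 degrees, less where a joint would pass 70% of its speed; a pose out of reach is approached as far as the arm can. A call with a gripper value outside its range is refused whole. The fingers move at their own pace and stop on an object; FORCE is the grip in N (left out, the last holds). Time passes only in rows, so rows that repeat a pose let the fingers close. It gives the time, the measured TCP pose, the force, the opening and the grip force at its end, in the units of the state.
- ctrl.get_state(): the state, without advancing time (a new reading comes with each control period).
- ctrl.read_camera(name): name is "scene" or "top" or "wrist"; returns (picture, depth): 400x640x3 uint8, red, green, blue; 400x640 float32, m along the optical axis (not along the pixel's ray), 0 where there is no reading.
- ctrl.camera_info(name): a dict with "K" (3x3 intrinsics, pixels), "D" ([k1, k2, p1, p2, k3] as OpenCV has them; the pictures are not rectified), "camera_from_world" (4x4, takes a point from world to camera coordinates); the wrist camera has in their place "T_tool_cam" (4x4, takes a point from camera to tool coordinates, whose origin is the TCP and whose axes are the flange's). Camera axes: x right, y down, z forward; pixel columns grow to the right and rows downward; lengths in m; the calibration is good to about 2 mm. A picture is of the moment at which its call begins: read the wrist's pose just before it. camera_info takes no time and is no camera call.
- ctrl.sign_off(): hands the job in; it is judged then, once.
The state is a dict: "time": time; "qpos": joint angles; "dq": joint speeds; "joint_efforts": joint torques, N m; "eef_pos": TCP position; "tcp_rot": TCP orientation; "contact_force": force on the tool from outside, world axes, zero at the start; "wrist_torque": the same for the moment, N m; "opening": opening from 0.0 (shut) to 1.0 (fully open); "finger_force": force on a finger pad.
Only numpy, scipy, OpenCV 4.12 (cv2) and the standard library are available. Lean on these libraries where they do the work, as an engineer would, in place of code of your own. Each camera call takes 0.05 s, during which the arm holds its last target. There are 200 camera calls.

## Working session

There is one attempt and no reset: what is moved stays moved. The work goes in short steps, Python scripts to look and compute and a shell command to move; the robot and the scene stay as the last step left them, time stands still between calls to the robot, and variables do not carry over. Pictures are saved under pics/ and viewed, at most 10 in all, crops included, and the job is handed in when it is done.

```bash
mkdir -p pics
cat > h.py <<'E'
import numpy as np, cv2
from plant import ctrl
def cap(n,f):
    p,d=ctrl.read_camera(n); cv2.imwrite('pics/'+f+'.png',p[:,:,::-1]); np.savez('pics/'+f+'.npz',p=p,d=d); return p,d
def world(n,us,ds):
    i=ctrl.camera_info(n);K=np.array(i['K']);D=np.array(i['D'])
    r=cv2.undistortPoints(np.array(us,float).reshape(-1,1,2),K,D).reshape(-1,2)
    c=np.c_[r,np.ones(len(r))]*np.array(ds).reshape(-1,1)
    T=np.linalg.inv(np.array(i['camera_from_world']))
    return c@T[:3,:3].T+T[:3,3]
E
python3 - <<'E'
from h import *
s=ctrl.get_state();print(s['time'],s['eef_pos'],s['tcp_rot'],s['opening'],ctrl.tcp_to_grasp)
for n in('scene','top'):
    p,d=cap(n,n+'0')
    h=cv2.cvtColor(p,cv2.COLOR_RGB2HSV)
    m=(((h[...,0]<8)|(h[...,0]>172))&(h[...,1]>150)&(h[...,2]>70)).astype(np.uint8)
    k,l,st,c=cv2.connectedComponentsWithStats(m)
    for j in range(1,k):
        if st[j,4]>40:
            v,u=np.where((l==j)&(d>0)); w=world(n,np.c_[u,v],d[v,u]); print(n,st[j],np.median(w,0).round(3),w.min(0).round(3),w.max(0).round(3))
E
```

```text
0.0 [0.30215295 0.60286765 0.22995303] [ 2.30297367e-01  9.73119597e-01 -1.08810956e-03 -4.34064183e-04] 0.9972756770555329 0.0187
scene [  0 159  23  48 633] [-0.149  2.014 -0.693] [-0.241  1.974 -0.791] [-0.108  2.072 -0.508]
scene [335 227  32  19 265] [ 0.481 -0.134  0.163] [ 0.457 -0.146 -0.002] [ 0.63  -0.045  0.17 ]
top [ 7 26 10  9 49] [1.149 1.184 0.016] [ 1.138  1.169 -0.005] [1.169 1.21  0.023]
top [608 102  18  29 106] [ 0.878 -1.075  0.006] [ 0.836 -1.097 -0.007] [ 0.948 -1.03   0.02 ]
top [533 122   9  23  54] [ 0.816 -0.768  0.01 ] [ 0.774 -0.776  0.001] [ 0.861 -0.753  0.017]
top [617 133  20  29  83] [ 0.792 -1.101  0.015] [ 0.722 -1.13  -0.006] [ 0.832 -1.054  0.022]
top [359 201  16  21 267] [ 0.488 -0.123  0.159] [ 0.46  -0.171 -0.006] [ 0.548 -0.099  0.171]
top [478 207  11   8  52] [ 0.525 -0.554  0.015] [ 0.511 -0.576 -0.005] [ 0.537 -0.532  0.021]
```

View pics/scene0.png

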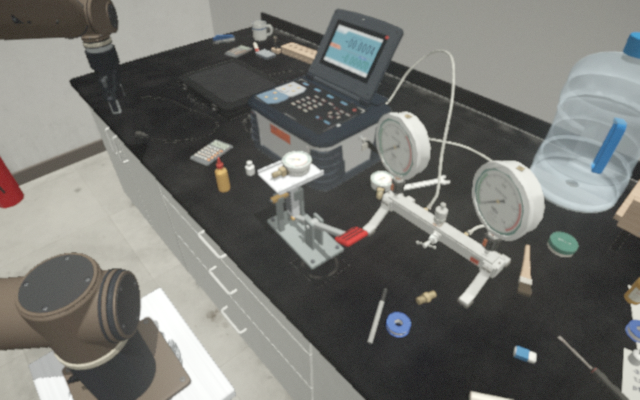

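View pics/top0.png

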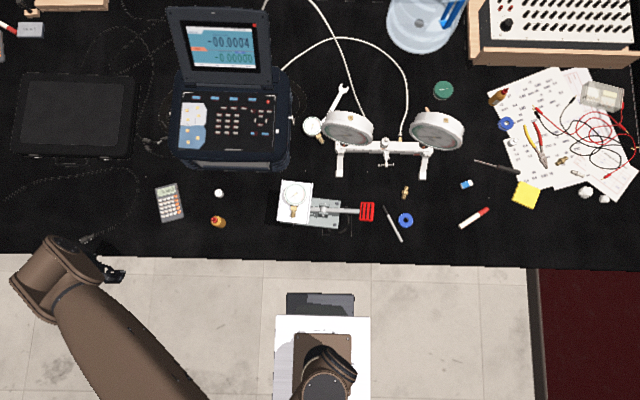

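The scene view shows the platform at about (290,170), the pad at (351,236) and the clutter clear of the pad. In the top view the platform is at (295,203) and the pad at (367,211), with the stand nearly aligned with the world axes. Next I measure the platform height and the axes.

Run:
```python
from h import *
for n,box in(('top',(340,185,385,235)),('scene',(325,215,375,255))):
    z=np.load(f'pics/{n}0.npz');p,d=z['p'],z['d']
    v,u=np.mgrid[0:400,0:640];g=d>0
    W=np.full((400,640,3),np.nan);W[g]=world(n,np.c_[u[g],v[g]],d[g])
    near=(abs(W[...,0]-.5)<.15)&(W[...,1]>-.2)&(W[...,1]<.2)
    t=W[near&(abs(W[...,2])<.012)];print(n,'table z',np.median(t[:,2]).round(4),len(t))
    h=cv2.cvtColor(p,cv2.COLOR_RGB2HSV)
    wm=near&(W[...,2]>.17)&(W[...,2]<.225)&(h[...,1]<50)&(h[...,2]>150)
    a=W[wm];print('plat hist',np.histogram(a[:,2],bins=np.arange(.17,.226,.005)))
    zz=np.histogram(a[:,2],bins=np.arange(.17,.226,.005));
    pk=zz[1][zz[0].argmax()]+.0025
    b=a[abs(a[:,2]-pk)<.005];print('z',np.median(b[:,2]),'rect',cv2.minAreaRect((b[:,:2]*1000).astype(np.float32)))
    rm=near&(((h[...,0]<8)|(h[...,0]>172))&(h[...,1]>150)&(h[...,2]>70))&(W[...,2]>.11)
    c=W[rm];print('pad',np.median(c,0),cv2.minAreaRect((c[:,:2]*1000).astype(np.float32)),np.percentile(c[:,2],[2,98]))
    A=np.linalg.lstsq(np.c_[c[:,:2]-c[:,:2].mean(0),np.ones(len(c))],c[:,2],rcond=None)[0];print('slope',A)
    cv2.imwrite(f'pics/{n}crop.png',cv2.resize(p[120:280,230:430] if n=='scene' else p[160:250,260:400],None,fx=4 if n=='scene' else 5,fy=4 if n=='scene' else 5,interpolation=cv2.INTER_CUBIC)[:600,:800,::-1])
```

```text
top table z -0.0001 7120
plat hist (array([  0,  31, 425, 233,  87,  14,  11,   3, 118, 277,  18]), array([0.17 , 0.175, 0.18 , 0.185, 0.19 , 0.195, 0.2  , 0.205, 0.21 ,
       0.215, 0.22 , 0.225]))
z 0.18375388021418715 rect ((508.09344482421875, 99.31852722167969), (92.22982025146484, 124.82089233398438), 85.16568756103516)
pad [ 0.4880674  -0.12310029  0.16009617] ((488.8096008300781, -121.82406616210938), (42.93606948852539, 57.84530258178711), 86.79236602783203) [0.14807932 0.16942435]
slope [-0.01795855 -0.42203872  0.1595077 ]
scene table z -0.0002 11479
plat hist (array([  0,  15, 522, 219, 155,  38,  28,  54,  87, 357,   0]), array([0.17 , 0.175, 0.18 , 0.185, 0.19 , 0.195, 0.2  , 0.205, 0.21 ,
       0.215, 0.22 , 0.225]))
z 0.18399830478333157 rect ((506.58026123046875, 98.54678344726562), (94.55008697509766, 125.10993194580078), 85.09776306152344)
pad [ 0.48021778 -0.13414186  0.16268116] ((485.64666748046875, -126.29193115234375), (37.13215637207031, 55.14666748046875), 82.2326889038086) [0.15313142 0.16776746]
slope [ 0.00727065 -0.26665992  0.16235206]
```

View pics/scenecrop.png

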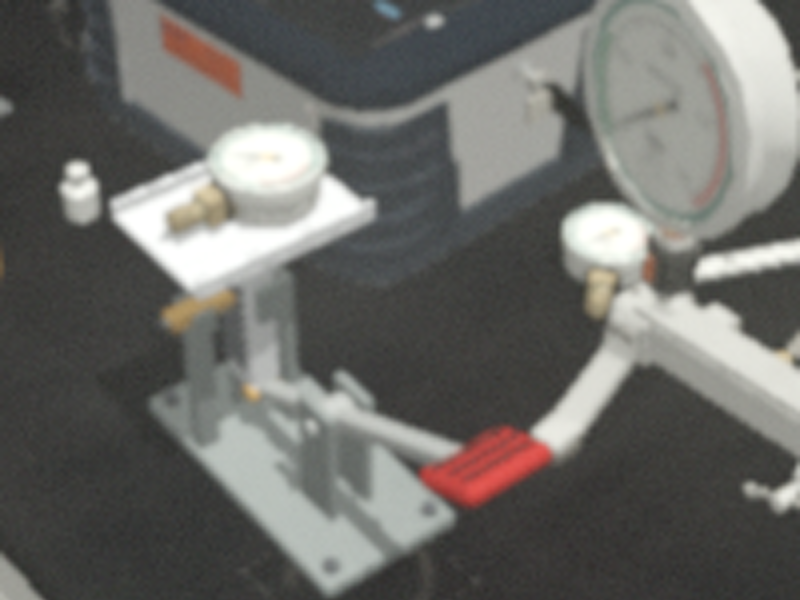

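The table reads 0.000 and the platform 0.184, so the riser is at 0 and the target is 0.03 (lift to about 0.034, pad at 101 mm). The column is at about (0.5075, 0.099) and the pad at (0.489, −0.122). They are 0.222 apart as expected, with stand yaw −4.8°. I move above the pad with the gripper shut.

```bash
python3 -m inch '[{"slide":[0,0,-5],"turn":0,"grip":0},{"slide":[0,0,-10],"turn":0,"grip":0},{"slide":[0,0,-10],"turn":0,"grip":0},{"slide":[-31,-18,-10],"turn":1.19,"grip":0},{"slide":[-31,-18,-10],"turn":1.19,"grip":0},{"slide":[-31,-18,-10],"turn":1.19,"grip":0},{"slide":[-31,-18,-10],"turn":1.19,"grip":0},{"slide":[-31,-18,-10],"turn":1.19,"grip":0},{"slide":[-31,-18,-10],"turn":1.19,"grip":0},{"slide":[-31,-18,-10],"turn":1.19,"grip":0},{"slide":[-31,-18,-10],"turn":1.19,"grip":0},{"slide":[-49.3,-56.7,-10],"turn":1.19,"grip":0},{"slide":[-49.3,-56.7,-10],"turn":1.19,"grip":0},{"slide":[-49.3,-56.7,-10],"turn":1.19,"grip":0},{"slide":[-49.3,-56.7,-10],"turn":1.19,"grip":0},{"slide":[-49.3,-56.7,-10],"turn":1.19,"grip":0},{"slide":[-49.3,-56.7,-10],"turn":1.19,"grip":0},{"slide":[-49.3,-56.7,-10],"turn":1.19,"grip":0},{"slide":[-49.3,-56.7,-10],"turn":1.19,"grip":0},{"slide":[-49.3,-56.7,-10],"turn":1.19,"grip":0}]'
```

```text
time: 2.1
eef_pos: [0.4883, -0.1276, 0.3308]
tcp_rot: [0.737, 0.676, -0.0, 0.0]
contact_force: [0.1, 0.5, -0.4]
opening: 0.001
finger_force: 0.0
```

```bash
python3 -m inch '[{"slide":[0,0,5],"grip":0,"turn":0},{"slide":[0,0,10],"grip":0,"turn":0},{"slide":[0,0,14],"grip":0,"turn":0},{"slide":[0,0,16],"grip":0,"turn":0},{"slide":[-0.2,0,17],"grip":0,"turn":0},{"slide":[-0.4,0,18],"grip":0,"turn":0},{"slide":[-0.6,0,19],"grip":0,"turn":0},{"slide":[-0.8,0,20],"grip":0,"turn":0},{"slide":[-1,0,21],"grip":0,"turn":0},{"slide":[-1,0,21],"grip":0,"turn":0}]'
cat > plat.py <<'E'
from h import *
import sys
f=sys.argv[1]
for n in('scene','top'):
    p,d=cap(n,n+f)
    v,u=np.mgrid[0:400,0:640];g=d>0
    W=np.full((400,640,3),np.nan);W[g]=world(n,np.c_[u[g],v[g]],d[g])
    h=cv2.cvtColor(p,cv2.COLOR_RGB2HSV)
    near=(abs(W[...,0]-.507)<.07)&(abs(W[...,1]-.099)<.055)&(W[...,2]>.165)&(h[...,1]<50)&(h[...,2]>150)
    z=W[near][:,2];H,e=np.histogram(z,bins=np.arange(.165,.3,.003));lo=e[H[:22].argmax()]+.0015
    print(n,'plat',np.median(z[abs(z-lo)<.005]).round(4),'gauge p97',np.percentile(z,97).round(4))
s=ctrl.get_state();print(s['time'],s['eef_pos'],s['contact_force'])
E
python3 plat.py 1
```

```text
time: 3.1
eef_pos: [0.4894, -0.1364, 0.1232]
tcp_rot: [0.736, 0.677, -0.0, 0.002]
contact_force: [-2.2, -2.7, 5.6]
opening: 0.001
finger_force: 2.3
scene plat 0.2058 gauge p97 0.2383
top plat 0.2055 gauge p97 0.2403
3.2 [ 0.48944085 -0.13616594  0.12370152] [-1.79442294 -1.89966342  4.72868385]
```

View pics/scene1.png

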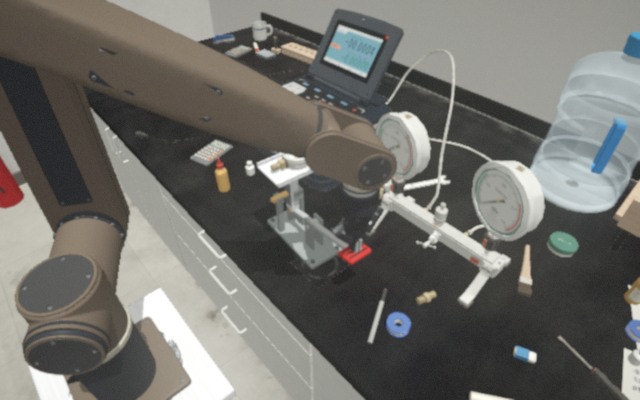

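The picture shows the fingertips on the pad near (353,250) and the column risen by about 21.7 mm, which agrees with the lever formula. I press about 20 mm further.

```bash
python3 -m inch '[{"slide":[0,0,0.5],"grip":0,"turn":0},{"slide":[-0.1,0,1],"grip":0,"turn":0},{"slide":[-0.1,0,1.5],"grip":0,"turn":0},{"slide":[-0.2,0,1.8],"grip":0,"turn":0},{"slide":[-0.2,0,2.0],"grip":0,"turn":0},{"slide":[-0.2,0,2.0],"grip":0,"turn":0},{"slide":[-0.2,0,2.0],"grip":0,"turn":0}]'
python3 plat.py 2
```

```text
time: 3.9
eef_pos: [0.49, -0.1387, 0.1045]
tcp_rot: [0.736, 0.677, -0.0, 0.003]
contact_force: [-1.8, -2.9, 6.5]
opening: 0.001
finger_force: 3.0
scene plat 0.2164 gauge p97 0.2293
top plat 0.2163 gauge p97 0.2508
4.0 [ 0.49004875 -0.13868167  0.10448867] [-1.87391389 -2.90515061  6.21944277]
```

```bash
python3 -m inch '[{"slide":[0,0,0.2],"grip":0,"turn":0},{"slide":[0,0,0.3],"grip":0,"turn":0},{"slide":[0,0,0.3],"grip":0,"turn":0},{"slide":[0,0,0.3],"grip":0,"turn":0}]'
python3 plat.py 3
```

```text
time: 4.4
eef_pos: [0.4901, -0.139, 0.1019]
tcp_rot: [0.736, 0.677, -0.0, 0.004]
contact_force: [-2.3, -3.0, 8.4]
opening: -0.004
finger_force: 3.8
scene plat 0.2177 gauge p97 0.2267
top plat 0.2176 gauge p97 0.2526
4.5 [ 0.49008302 -0.13901344  0.10189028] [-3.50214555 -3.69885725  7.65961878]
```

The column is at 0.0337, mid-window. I let the lever up along its arc, then retreat.

```bash
python3 -m inch '[{"slide":[0,0,-0.5],"grip":0,"turn":0},{"slide":[0.1,0,-1],"grip":0,"turn":0},{"slide":[0.2,0,-1.7],"grip":0,"turn":0},{"slide":[0.4,0,-2.5],"grip":0,"turn":0},{"slide":[0.6,0,-3.5],"grip":0,"turn":0},{"slide":[0.8,0,-4.5],"grip":0,"turn":0},{"slide":[1,0,-5.5],"grip":0,"turn":0},{"slide":[1,0,-6.5],"grip":0,"turn":0},{"slide":[1,0,-8],"grip":0,"turn":0},{"slide":[1,0,-11],"grip":0,"turn":0},{"slide":[1,0,-15],"grip":0,"turn":0},{"slide":[1,0,-19],"grip":0,"turn":0},{"slide":[1,0,-19],"grip":0,"turn":0},{"slide":[1,0,-19],"grip":0,"turn":0},{"slide":[1,0,-19],"grip":0,"turn":0}]'
python3 plat.py 4
```

```text
time: 6.0
eef_pos: [0.4882, -0.1263, 0.2873]
tcp_rot: [0.736, 0.677, -0.0, -0.001]
contact_force: [-0.4, 0.1, -0.6]
opening: 0.001
finger_force: 0.0
scene plat 0.2141 gauge p97 0.2476
top plat 0.2139 gauge p97 0.2489
6.1 [ 0.48808197 -0.12615092  0.28650132] [-0.68250057 -0.51531042 -0.08509128]
```

View pics/scene4.png

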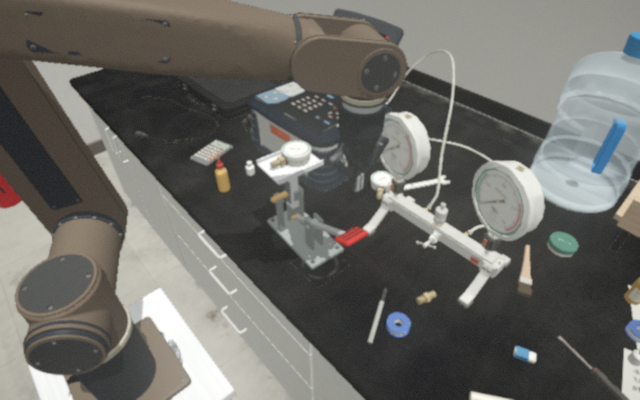

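The picture shows the lever back up with the pad at (351,236). The platform is at 0.214, exactly 30 mm higher. The loose items have not moved and the robot is clear.

```bash
python3 -c "from plant import ctrl; print(ctrl.sign_off())"
```

```text
the job is handed in; nothing more can be done
None
```

The gauge now rests three clicks (30 mm) higher on the pawl, the lever is back up, the loose items were not moved, and the job was handed in at about 6 s.

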